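# Close and clamp the loaded capsule caddy

### The arm

A 6-joint arm with a two-finger parallel gripper is mounted at the origin on the work surface. World frame = base frame: x ahead of the robot, y to its left, z up, the work surface at z = 0. Lengths are in mm, angles in rad, forces in N, time in s.
With the tool pointing down it reaches from about 325 to 850 mm from the base axis. Payload 4.4 kg.
Tool frame: the origin (TCP) lies on the centre line of the jaws, within the pads' length; the fingertips stand 14 mm ahead of it and the grasp point (between the pads) lies 5 mm behind it (r.tcp_to_tips is the z of the fingertips in the tool frame, in mm); z points along the fingers, y is the line along which they close (so a half turn about z gives the same grasp; the last joint's range is limited). The gripper opens to 94 mm and grips with 3 to 60 N. Pads are 16 mm wide; open, the fingers measure 119 mm over their backs; the gripper's body (75 mm by 177 mm) begins 78 mm behind the grasp point.
Start: joints at [-1.351, 0.207, 1.542, -0, 1.393, -0.15], TCP at [208.346, -535.928, 219.447] pointing down, gripper open.
Joint ranges: [-2.73, 2.73], [-0.86, 2.22], [0.23, 2.46], [-1.11, 4.25], [0.08, 2.63], [-2.82, 2.82]. Speed limits (rad/s): [2.79, 2.79, 3.14, 3.14, 3.14, 3.14].

### API

Orientations are given as a unit quaternion [w, x, y, z].
In Python, from bench import r, viewer gives the robot as it stands.
- The arm moves only by the tool arm_command, never from a script. Its argument "targets" is a list of rows, each a list of 7 numbers: the turn, a rotation vector about the tool's x, y, z in rad, then the shift along the tool's x, y, z in mm, then the gripper command: -1 is shut, 1 is fully open, values between are in proportion. A call has 1 to 8 rows; each row is the pose to reach, as a shift and turn from the pose commanded when the call began, along the tool's axes at that moment; what a row does not reach only later rows make up. A row lasts 1/10 s, in which the tool goes at most 50 mm and 8.59 degrees, less where a joint would pass 70% of its speed; a pose out of reach is approached as far as the arm can. A call with a gripper value outside its range is refused whole. The fingers move at their own pace and stop on an object; the grip force is fixed at half the most. Time passes only in rows, so rows that repeat a pose let the fingers close. It gives the time, the measured TCP pose, the force, the opening and the grip force at its end, in the units of the state.
- r.read_state(): the state, without advancing time (a new reading comes with each control period).
- viewer.get_image(name): name is "scene" or "top" or "wrist"; returns a dict with "frame" (384x512x3 uint8, red, green, blue), "camera_matrix" (3x3 intrinsics, pixels), "k1" (the pictures are not rectified: a ray, as slopes to the right and down, at radius r is drawn at 1 + k1 r^2 times it, then the intrinsics apply), "R" (3x3) and "t" (3): a world point X has camera coordinates R X + t. Camera axes: x right, y down, z forward; pixel columns grow to the right and rows downward; lengths in mm; the calibration is good to about 2 mm. A picture is of the moment at which its call begins. There is no depth.
- r.job_done(): hands the job in; it is judged then, once.
The state is a dict: "time": time; "joint_positions": joint angles; "dq": joint speeds; "joint_efforts": joint torques, N m; "ee_pos": TCP position; "eef_rot": TCP orientation; "force": force on the tool from outside, world axes, zero at the start; "torque": the same for the moment, N m; "finger_gap": finger opening in mm; "gripper_force": force on a finger pad.
Only numpy, scipy, OpenCV 4.12 (cv2) and the standard library are available. Lean on these libraries where they do the work, as an engineer would, in place of code of your own. Each camera call takes 0.05 s, during which the arm holds its last target. There are 200 camera calls.

### The job

The steel caddy has just been filled with coffee capsules: close it up. Swing its lid fully shut first, then swing the clamp bar over and press it down until it lies on the shut lid, and leave it closed. Leave the cups, the milk pitcher, the sugar jar and the dosing ring standing where they are.

Things in the scene. Friction and masses are not known exactly. Their poses are not given: they have to be found in the camera images.
- caddy: Open-topped plain steel box with nine aluminium capsules in it, fixed to the shelf: 160 mm long (its x), 150 mm wide (its y), 90 mm tall, walls 4 mm. Origin: centre of its underside. Its x axis points away from the robot, from the clamp side to the lid's hinge side (turned up to 30 degrees either way), z up.
- lid_hinge (a point): Middle of the lid's hinge line, which is parallel to the caddy's y axis; at x = +80 mm, z = 90 mm in the caddy's frame.
- lid (a joint): Lid angle: 0 = shut, flat on the rim; 1.57 = upright; starts 1.15 to 1.55, stops at 0 and 1.7. Steel plate, no handle, 160 mm from hinge to free edge, 150 mm wide, 8 mm thick; shut, its underside is at z = 90 mm, top at 98 mm. Stiff hinge (0.26 N m), stays where left; pushed shut on its outer face, which looks away from the robot when open, up when shut. 2 to 4 N near its edge.
- lid_edge (a point): Middle of the lid's free edge, half-way through its thickness: 160 mm from the hinge line. When the lid is upright this point is about 250 mm above the shelf.
- clamp_pivot (a point): Middle of the clamp's pivot line, which is parallel to the caddy's y axis; at x = -60 mm, z = 90 mm in the caddy's frame. The clamp is a dark steel U: two side arms pivoted on the caddy's left and right sides, joined by a straight round cross bar 10 mm thick, 176 mm long, parallel to the pivot line and 65.4 mm from it.
- clamp (a joint): Clamp angle: 0 = closed, bar lying on the shut lid; grows as the bar swings up and over towards the robot; starts 1.75 to 2.1 (open, leaning to the robot past upright), stops at 0 and 2.3. Bar centre in the caddy's frame: x = -60 + 65.4 cos(a), z = 90 + 65.4 sin(a) mm, a = joint value + 0.208; closed x = 4, z = 103.5. Stiff pivot (0.12 N m, 2 to 3 N at the bar), stays where left.
- clamp_bar (a point): Middle of the clamp's cross bar, on its centre line.
- cup0: one of four loose matte black ceramic cups, 72 mm across the mouth, 62 mm tall, standing on the turntable; origin at the centre of its underside. A bystander: leave alone
- cup1: one of four loose matte black ceramic cups, 72 mm across the mouth, 62 mm tall, standing on the turntable; origin at the centre of its underside. A bystander: leave alone
- cup2: one of four loose matte black ceramic cups, 72 mm across the mouth, 62 mm tall, standing on the turntable; origin at the centre of its underside. A bystander: leave alone
- cup3: one of four loose matte black ceramic cups, 72 mm across the mouth, 62 mm tall, standing on the turntable; origin at the centre of its underside. A bystander: leave alone
- turntable: Round wooden lazy susan, 280 mm across, top 24 mm above the shelf, fixed, to the robot's left of the caddy; origin at the centre of its underside. It carries the four cups
- pitcher: Loose steel milk pitcher, 84 mm across, 100 mm tall, with a loop handle at its +y side reaching 70 mm from its axis; origin at the centre of its underside. A bystander: leave alone
- sugar_jar: Loose glass sugar jar with a steel cap, 80 mm across, 120 mm tall; origin at the centre of its underside. A bystander: leave alone
- dosing_ring: Loose aluminium ring, 64 mm outside, 54 mm inside, 26 mm tall, lying on the shelf on the robot side of the caddy, to its left; origin at the centre of its underside. A bystander: leave alone
Not all that is in view belongs to the job. What is shaped like the caddy but yellow is not meant.

How it is judged (in metres and radians):
On the way:
1. the lid is fully shut while the clamp is still open (value of joint lid below 0.04 rad and value of joint clamp above 1 rad), for 0.2 s.
At the end, for the whole second after the job is handed in: The lid is shut to within 0.04 rad (6 mm at its free edge), the clamp is down to within 0.12 rad (8 mm at its bar), both at rest; the cups, pitcher, jar and ring stand within 30 mm of where they began (value of joint lid below 0.04 rad and value of joint clamp below 0.12 rad and velocity of joint lid between -0.05 and 0.05 rad/s and velocity of joint clamp between -0.05 and 0.05 rad/s and distance of each of cup0, cup1, cup2, cup3, pitcher, sugar_jar, dosing_ring from where it was at the start of the episode below 0.03 m); the robot touches nothing.
It fails at once if a cup, the pitcher, the sugar jar or the dosing ring is pushed more than 30 mm from its place or tipped over (distance of any of cup0, cup1, cup2, cup3, pitcher, sugar_jar, dosing_ring from where it was at the start of the episode above 0.03 m or angle between any of cup0, cup1, cup2, cup3, pitcher, sugar_jar, dosing_ring's own z axis and vertical above 0.5 rad).
It also fails if it takes over 54 s, if anything falls off the work surface, if the arm or the gripper's body presses on something with over 40 N, if the wrist force passes 120 N, or if a joint passes its speed limit or range.

## Working session

There is one attempt and no reset: what is moved stays moved. The work goes in short steps, Python scripts to look and compute and a tool call to move; the robot and the scene stay as the last step left them, time stands still between calls to the robot, and variables do not carry over. Pictures are saved under pics/ and viewed, at most 10 in all, crops included, and the job is handed in when it is done.

Besides the shell and the picture viewer there is one more tool, called after "Emit:" in YAML: its name, and indented under it one key for each argument. arm_command: Moves the arm, as the interface text tells. Its arguments: {"type":"object","properties":{"targets":{"type":"array"}},"required":["targets"]}

```bash
ls; mkdir -p pics
python3 - <<'E'
from bench import r, viewer
import cv2, pickle, numpy as np
d={}
for n in ("scene","top"):
    d[n]=viewer.get_image(n); cv2.imwrite(f"pics/{n}0.png",cv2.cvtColor(d[n]["frame"],cv2.COLOR_RGB2BGR))
    v=d[n]; print(n, v["camera_matrix"],v["k1"],-v["R"].T@v["t"],v["R"])
pickle.dump(d,open("v0.pkl","wb"))
print(r.read_state())
E
```

```text
pics
scene [[408.48263974   0.         252.43042203]
 [  0.         408.48263974 194.18976426]
 [  0.           0.           1.        ]] -0.1415648414496683 [1082.56623512  175.96069878 1175.38858323] [[-3.64388662e-01  9.31246939e-01  2.04048704e-04]
 [ 7.80919973e-01  3.05686410e-01 -5.44719941e-01]
 [-5.07331153e-01 -1.98330425e-01 -8.38617996e-01]]
top [[428.11070006   0.         260.74218503]
 [  0.         428.11070006 190.44857849]
 [  0.           0.           1.        ]] -0.09010863745887408 [ 249.20925438  -81.88281245 1466.94166014] [[-0.00994278 -0.99979581 -0.0175922 ]
 [-0.9919312   0.01208515 -0.12620004]
 [ 0.12638687  0.01619547 -0.99184881]]
{'time': 0.1, 'joint_positions': array([-1.35047191e+00,  2.07362431e-01,  1.54276779e+00, -2.35598379e-05,
        1.39349944e+00, -1.50486389e-01]), 'dq': array([ 0.00136591,  0.00039778, -0.00250944,  0.00136646, -0.00044203,
       -0.00079048]), 'joint_efforts': array([ 7.90029790e-04, -3.71864140e+01, -2.82290483e+01,  7.01718894e-02,
        3.11573921e-02, -4.54950202e-05]), 'ee_pos': array([ 208.20159279, -535.24723877,  218.41173032]), 'eef_rot': array([-1.01747721e-03,  9.82860702e-01,  1.84346962e-01, -4.71439560e-05]), 'force': array([-0.22946387, -0.05219379, -1.11692475]), 'torque': array([-0.021763  , -0.02162823,  0.00659283]), 'gripper_force': 0.0, 'finger_gap': 93.52021860328989}
```

View pics/scene0.png

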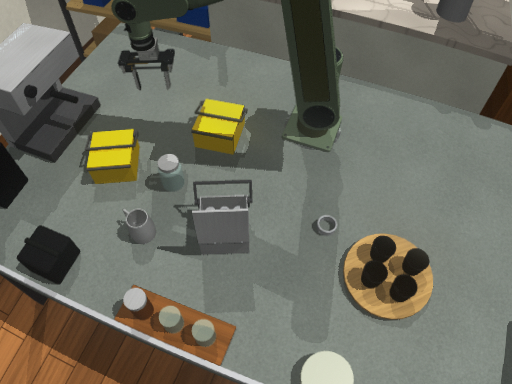

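View pics/top0.png

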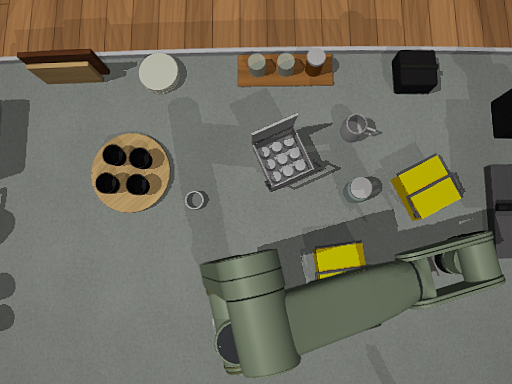

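The scene view shows the steel caddy around (220,225), with the lid standing up on its far side and the dark clamp bar at about row 183. The jar is at (170,172), the pitcher at (138,225), the ring at (326,225) and the turntable at (388,276). In the top view the caddy is at (285,155). I'll enlarge both to get the corners.

Run:
```python
import cv2, numpy as np
a=cv2.imread("pics/top0.png")[100:210,240:390]; b=cv2.imread("pics/scene0.png")[165:265,110:260]
def up(im): return cv2.resize(im,None,fx=5,fy=5,interpolation=cv2.INTER_CUBIC)
def grid(im,x0,y0):
    im=up(im)
    for x in range(0,im.shape[1],50): cv2.putText(im,str(x0+x//5),(x,8),0,.3,(0,0,255),1); cv2.line(im,(x,10),(x,14),(0,0,255),1)
    for y in range(0,im.shape[0],50): cv2.putText(im,str(y0+y//5),(0,y+4),0,.3,(0,0,255),1)
    return im
cv2.imwrite("pics/topc.png",grid(a,240,100)); cv2.imwrite("pics/scenec.png",grid(b,110,165))
```

```text
(no output)
```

View pics/topc.png

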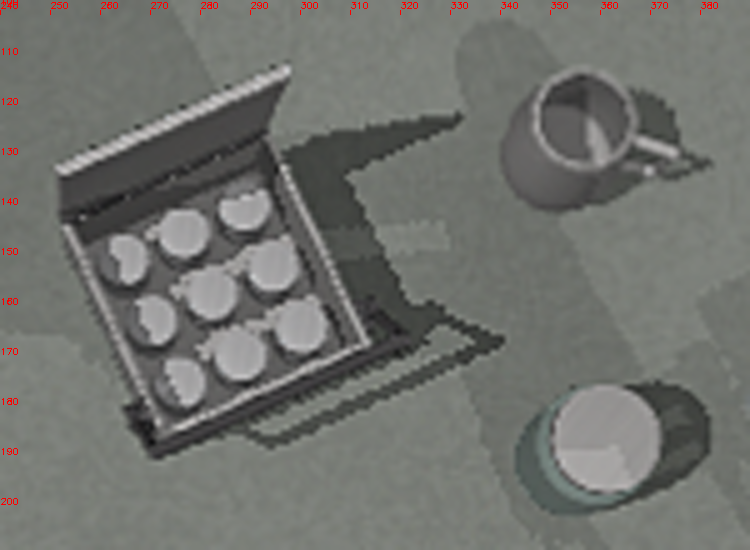

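View pics/scenec.png

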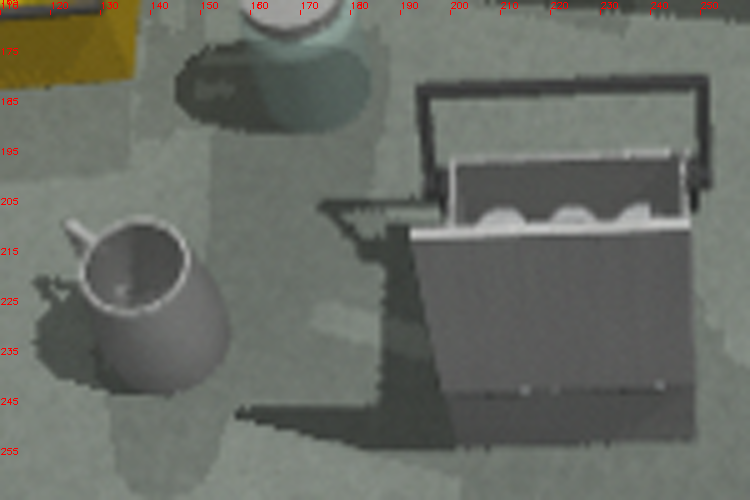

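The crops show these points in full-image pixels:
- **Top view:** near rim corners at (271.6,186.6) and (313.8,168.6), hinge corners at (252.8,144.4) and (294.4,128.4), lid edge from (251.4,134) to (298.2,113.6).
- **Scene view:** lid edge from (192.2,212) to (248.2,209.8), bar from (194.4,182.6) to (251,181).

```bash
cat > h.py <<'E'
import numpy as np, cv2, pickle
d=pickle.load(open("v0.pkl","rb"))
def ray(n,p,v=None):
    v=v or d[n]; K=v["camera_matrix"]
    s=cv2.undistortPoints(np.array([[p]],float),K,np.array([v["k1"],0,0,0,0.]))[0,0]
    return -v["R"].T@v["t"], v["R"].T@np.array([s[0],s[1],1])
def plane(n,p,z,v=None):
    o,u=ray(n,p,v); return o+u*(z-o[2])/u[2]
def tri(p,q):
    (o,u),(c,w)=ray("top",p),ray("scene",q)
    a=np.linalg.lstsq(np.c_[u,-w],c-o,rcond=None)[0]; A,B=o+u*a[0],c+w*a[1]
    return (A+B)/2,np.linalg.norm(A-B)
E
python3 - <<'E'
from h import *
np.set_printoptions(precision=1,suppress=True)
P={k:plane("top",p,90) for k,p in dict(NL=(271.6,186.6),NR=(313.8,168.6),FL=(252.8,144.4),FR=(294.4,128.4)).items()}
print(P)
for a,b in (("NL","NR"),("NL","FL"),("NR","FR"),("FL","FR")):
    e=P[b]-P[a]; print(a,b,np.linalg.norm(e),np.degrees(np.arctan2(e[1],e[0])))
print("scene rim",plane("scene",(246.6,195.4),90),plane("scene",(200.4,197),90))
L=tri((251.4,134),(248.2,209.8)); R=tri((298.2,113.6),(192.2,212)); print("lid L,R",L,R)
# caddy frame
C=(P["NL"]+P["NR"])/2
e=(P["NL"]-P["NR"])+np.array([-(P["NL"]-P["FL"])[1]*-1,0,0])*0
yaws=[np.arctan2(*(P["FL"]-P["NL"])[[1,0]]),np.arctan2(*(P["FR"]-P["NR"])[[1,0]]),np.arctan2(*(P["NL"]-P["NR"])[[1,0]])-np.pi/2]
print("yaws",np.degrees(yaws))
for n,p,z in (("jar",(361,187.5),120),("pitcher",(357,124),100),("ring",(195,200),26),("tt",(131,172),24)): print(n,plane("top",p,z))
y=np.mean(yaws); ex=np.array([np.cos(y),np.sin(y),0]); ey=np.array([-ex[1],ex[0],0])
c=C+80*ex; c[2]=0; print("caddy origin",c,"yaw",np.degrees(y))
for n,X in (("L",L[0]),("R",R[0])):
    q=X-c; print(n,"caddy frame",q@ex,q@ey,q[2])
# bar: intersect scene rays with planes y=+-83
for p,s in (((251,181),88),((194.4,182.6),-88)):
    o,u=ray("scene",p); t=(s-(o-c)@ey)/(u@ey); X=o+u*t-c; print("bar",X@ex,X@ey,X[2]);
E
```

```text
{'NL': array([436.8, -94.8,  90. ]), 'NR': array([ 494.4, -233.2,   90. ]), 'FL': array([577.8, -34.8,  90. ]), 'FR': array([ 630.2, -172.8,   90. ])}
NL NR 149.93689548411177 -67.4193010109474
NL FL 153.2198835587743 23.051936916212252
NR FR 148.6053284920829 23.99220300675589
FL FR 147.60988243125132 -69.2262627773658
scene rim [436.9 -96.2  90. ] [ 495.8 -230.    90. ]
lid L,R (array([571.3, -36.1, 247.8]), np.float64(0.4052417182251618)) (array([ 631.2, -173.3,  246.1]), np.float64(3.023598203794931))
yaws [23.1 24.  22.6]
jar [ 426.4 -378.6  120. ]
pitcher [ 640.1 -378.8  100. ]
ring [402.8 165.5  26. ]
tt [503.  390.7  24. ]
caddy origin [ 539.1 -132.5    0. ] yaw 23.208279637340254
L caddy frame 67.56105625164582 75.87461252896635 247.76042406132933
R caddy frame 68.55897146493736 -73.7902073291383 246.11627870865618
bar -90.72994538765677 88.00000000000003 153.12280296661402
bar -105.70914596983799 -88.00000000000001 131.18485620632123
```

The measurements agree with the given sizes:
- **Caddy:** origin is about (539,-132), yaw 23.2°. The rim measures 150 x ~152 mm.
- **Lid:** edge at z≈247, so the lid angle is about 1.49.
- **Clamp:** bar at about caddy x -98, z 142, so the joint is about 2.0.

The tool's x axis already points along about 21.3°. I'll rise, close the gripper, align it, and go over behind the lid.

Emit:
arm_command:
  targets:
    - [0,0,0,0,0,-50,-1]
    - [0,0,-0.034,0,0,-100,-1]
    - [0,0,-0.034,0,0,-110,-1]
    - [0,0,-0.034,0,0,-110,-1]

```text
time: 0.5
ee_pos: [208.6, -537.2, 332.2]
eef_rot: [0.003, 0.98, 0.201, 0.0]
force: [0.2, 0.6, -0.3]
finger_gap: 65.2
gripper_force: 0.0
```

Emit:
arm_command:
  targets:
    - [0,0,0,45,-19,0,-1]
    - [0,0,0,90,-37,0,-1]
    - [0,0,0,135,-56,0,-1]
    - [0,0,0,180,-75,0,-1]
    - [0,0,0,225,-94,0,-1]
    - [0,0,0,270,-112,0,-1]
    - [0,0,0,315,-131,0,-1]
    - [0,0,0,315,-131,0,-1]

```text
time: 1.3
ee_pos: [448.5, -286.0, 326.2]
eef_rot: [-0.003, 0.979, 0.205, -0.001]
force: [-0.2, -0.6, -0.6]
finger_gap: 2.0
gripper_force: 0.0
```

Emit:
arm_command:
  targets:
    - [0,0,0,45,-19,0,-1]
    - [0,0,0,90,-37,0,-1]
    - [0,0,0,135,-56,0,-1]
    - [0,0,0,180,-75,0,-1]
    - [0,0,0,225,-94,0,-1]
    - [0,0,0,268,-110,0,-1]
    - [0,0,0,268,-110,0,-1]
    - [0,0,0,268,-110,0,-1]

```text
time: 2.1
ee_pos: [648.4, -84.7, 326.1]
eef_rot: [-0.001, 0.979, 0.202, -0.003]
force: [0.1, 0.1, 0.9]
finger_gap: 0.5
gripper_force: 0.0
```

Now at caddy x≈119, y≈0, behind the lid. I'll lower the fingertips to about z 222 and creep up to the lid.

Emit:
arm_command:
  targets:
    - [0,0,0,0,0,45,-1]
    - [0,0,0,0,0,90,-1]
    - [0,0,0,0,0,90,-1]
    - [0,0,0,-24,0,90,-1]
    - [0,0,0,-24,0,90,-1]

```text
time: 2.6
ee_pos: [625.5, -96.5, 240.9]
eef_rot: [0.0, 0.98, 0.199, -0.0]
force: [0.2, 0.6, -0.1]
finger_gap: 0.6
gripper_force: 0.0
```

Emit:
arm_command:
  targets:
    - [0,0,0,-10,0,2,-1]
    - [0,0,0,-23,0,4,-1]
    - [0,0,0,-35,0,6,-1]
    - [0,0,0,-47,0,8,-1]
    - [0,0,0,-59,0,13,-1]
    - [0,0,0,-71,0,18,-1]
    - [0,0,0,-71,0,18,-1]

```text
time: 3.3
ee_pos: [560.2, -122.8, 221.0]
eef_rot: [-0.0, 0.98, 0.2, -0.001]
force: [-1.1, 1.0, 0.7]
finger_gap: 0.7
gripper_force: 0.0
```

```bash
cat > look.py <<'E'
from bench import viewer
import cv2,sys,pickle
n,name,x0,y0,x1,y1=sys.argv[1],sys.argv[2],*map(int,sys.argv[3:])
v=viewer.get_image(n); pickle.dump(v,open(name+".pkl","wb"))
cv2.imwrite(f"pics/{name}.png",cv2.resize(cv2.cvtColor(v["frame"],4)[y0:y1,x0:x1],None,fx=4,fy=4,interpolation=2))
E
python3 look.py scene s1 110 100 300 245
```

```text
(no output)
```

View pics/s1.png

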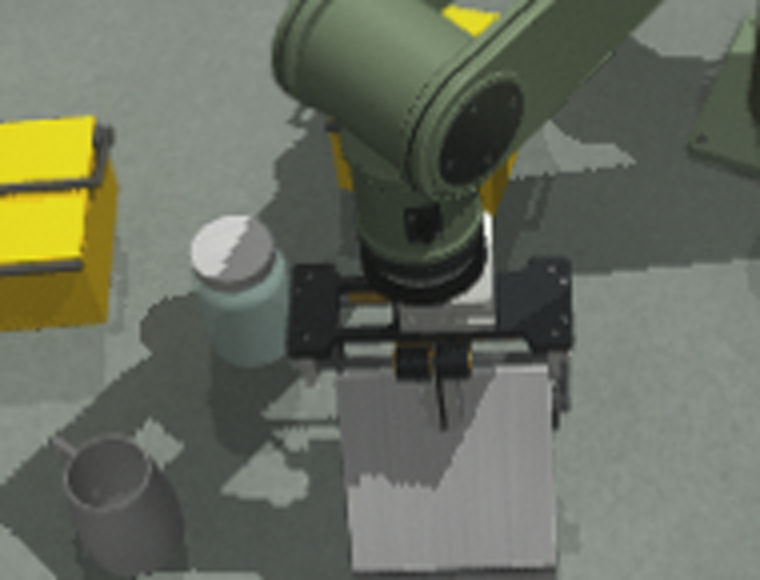

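The lid has come forward with the fingers on its outer face: its edge is at crop row ~365 and the hinge at row ~570. I'll follow the arc down.

Emit:
arm_command:
  targets:
    - [0,0,0,-11,0,7,-1]
    - [0,0,0,-21,0,15,-1]
    - [0,0,0,-31,0,24,-1]
    - [0,0,0,-39,0,34,-1]
    - [0,0,0,-46,0,45,-1]
    - [0,0,0,-53,0,56,-1]
    - [0,0,0,-58,0,68,-1]
    - [0,0,0,-62,0,80,-1]

```text
time: 4.15
ee_pos: [504.2, -146.8, 140.2]
eef_rot: [-0.0, 0.98, 0.201, -0.0]
force: [-0.7, -0.5, 1.6]
finger_gap: 0.6
gripper_force: 0.5
```

Emit:
arm_command:
  targets:
    - [0,0,0,-1,0,8,-1]
    - [0,0,0,-2,0,14,-1]
    - [0,0,0,-2,0,20,-1]
    - [0,0,0,-2,0,24,-1]
    - [0,0,0,-2,0,27,-1]
    - [0,0,0,-2,0,27,-1]

```text
time: 4.75
ee_pos: [503.3, -147.3, 114.1]
eef_rot: [-0.0, 0.98, 0.201, 0.0]
force: [0.4, -0.1, 0.1]
finger_gap: 0.7
gripper_force: 0.0
```

Emit:
arm_command:
  targets:
    - [0,0,0,0,0,2,-1]
    - [0,0,0,0,0,4,-1]
    - [0,0,0,0,0,4,-1]

```text
time: 5.05
ee_pos: [503.6, -147.5, 112.2]
eef_rot: [0.0, 0.98, 0.201, 0.0]
force: [-3.0, 2.6, 8.8]
finger_gap: 0.3
gripper_force: 4.3
```

The tips are at z=98 with 8.8 N, so the lid is on the rim. I'll press briefly, lift, pass over the bar to the robot side and look.

Emit:
arm_command:
  targets:
    - [0,0,0,0,0,1,-1]
    - [0,0,0,0,0,1,-1]
    - [0,0,0,0,0,-40,-1]
    - [0,0,0,0,0,-90,-1]
    - [0,0,0,0,0,-95,-1]
    - [0,0,0,-50,0,-95,-1]
    - [0,0,0,-106,0,-95,-1]
    - [0,0,0,-106,0,-95,-1]

```text
time: 5.85
ee_pos: [402.0, -189.6, 204.4]
eef_rot: [-0.0, 0.98, 0.199, -0.001]
force: [-0.1, 0.5, -1.2]
finger_gap: 0.5
gripper_force: 0.0
```

```bash
python3 look.py scene s2 110 100 300 245
```

```text
(no output)
```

View pics/s2.png

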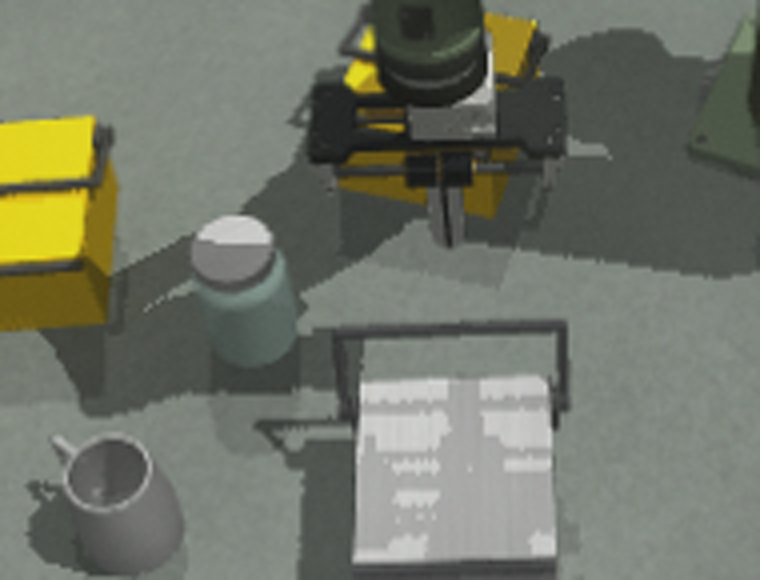

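The lid is flat. The bar is at crop row ~325 with the gripper clear on its robot side. I'll lower and swing the bar over.

Emit:
arm_command:
  targets:
    - [0,0,0,0,0,40,-1]
    - [0,0,0,0,0,66,-1]
    - [0,0,0,0,0,66,-1]
    - [0,0,0,20,0,66,-1]
    - [0,0,0,35,0,66,-1]
    - [0,0,0,45,0,61,-1]
    - [0,0,0,54,0,57,-1]
    - [0,0,0,54,0,57,-1]

```text
time: 6.7
ee_pos: [457.3, -167.7, 149.7]
eef_rot: [0.001, 0.979, 0.202, 0.001]
force: [0.1, -0.1, -0.4]
finger_gap: 0.9
gripper_force: 0.0
```

Emit:
arm_command:
  targets:
    - [0,0,0,11,0,-1,-1]
    - [0,0,0,21,0,-2,-1]
    - [0,0,0,33,0,0,-1]
    - [0,0,0,45,0,2,-1]
    - [0,0,0,56,0,7,-1]
    - [0,0,0,62,0,11,-1]
    - [0,0,0,62,0,11,-1]

```text
time: 7.4
ee_pos: [512.5, -142.7, 136.0]
eef_rot: [-0.001, 0.98, 0.201, -0.001]
force: [-1.1, -0.4, -1.8]
finger_gap: 0.6
gripper_force: 0.9
```

```bash
python3 look.py scene s3 110 100 300 245
```

```text
(no output)
```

View pics/s3.png

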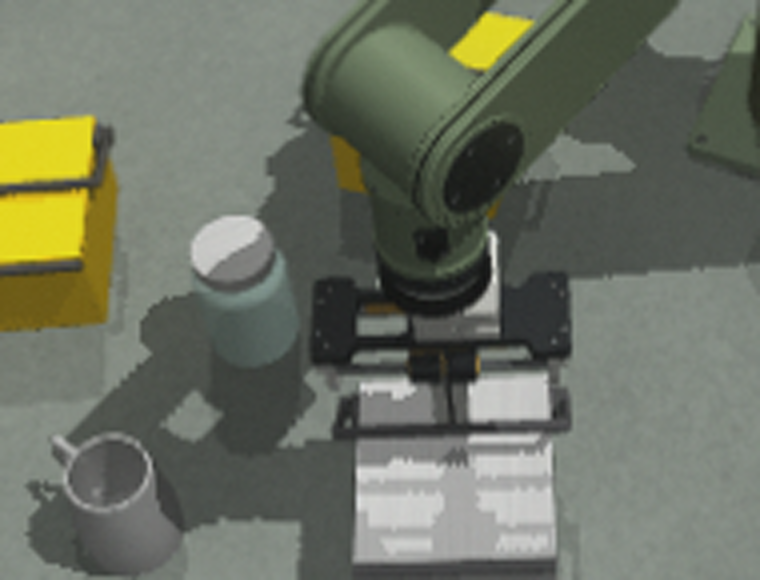

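The bar has swung over towards the lid: it is at crop row ~425, angle about 0.8. I'll back off, rise, and press it down from above.

Emit:
arm_command:
  targets:
    - [0,0,0,-12,0,0,-1]
    - [0,0,0,-12,0,-45,-1]
    - [0,0,0,-12,0,-45,-1]
    - [0,0,0,16,0,-45,-1]
    - [0,0,0,16,0,-35,-1]
    - [0,0,0,16,0,-35,-1]

```text
time: 8.05
ee_pos: [525.8, -136.9, 171.1]
eef_rot: [-0.001, 0.98, 0.201, -0.001]
force: [0.1, 0.1, -0.1]
finger_gap: 0.6
gripper_force: 0.0
```

Emit:
arm_command:
  targets:
    - [0,0,0,0,0,12,-1]
    - [0,0,0,3,0,17,-1]
    - [0,0,0,7,0,24,-1]
    - [0,0,0,11,0,32,-1]
    - [0,0,0,14,0,39,-1]
    - [0,0,0,16,0,45,-1]
    - [0,0,0,16,0,45,-1]

```text
time: 8.75
ee_pos: [541.3, -130.7, 126.2]
eef_rot: [-0.0, 0.98, 0.201, -0.001]
force: [-0.1, 0.3, -0.2]
finger_gap: 0.7
gripper_force: 0.0
```

Emit:
arm_command:
  targets:
    - [0,0,0,1,0,2,-1]
    - [0,0,0,1,0,4,-1]
    - [0,0,0,1,0,6,-1]
    - [0,0,0,1,0,6,-1]

```text
time: 9.15
ee_pos: [543.0, -130.5, 122.5]
eef_rot: [0.0, 0.98, 0.201, 0.0]
force: [-1.1, 1.1, 5.2]
finger_gap: 0.4
gripper_force: 2.4
```

Resistance starts at tip z≈108.5, which matches the bar lying on the shut lid (103.5 + 5). I'll press a little more, lift away and check.

Emit:
arm_command:
  targets:
    - [0,0,0,0,0,2,-1]
    - [0,0,0,0,0,2,-1]
    - [0,0,0,0,0,2,-1]

```text
time: 9.45
ee_pos: [543.1, -130.5, 122.2]
eef_rot: [0.0, 0.98, 0.201, 0.0]
force: [-3.8, 3.2, 12.6]
finger_gap: 0.3
gripper_force: 6.4
```

Emit:
arm_command:
  targets:
    - [0,0,0,0,0,-30,-1]
    - [0,0,0,0,0,-75,-1]
    - [0,0,0,-40,0,-110,-1]
    - [0,0,0,-85,0,-110,-1]
    - [0,0,0,-130,0,-110,-1]
    - [0,0,0,-130,0,-110,-1]
    - [0,0,0,-130,0,-110,-1]

```text
time: 10.15
ee_pos: [422.8, -182.1, 229.6]
eef_rot: [0.0, 0.98, 0.2, 0.0]
force: [-0.3, -0.2, -0.6]
finger_gap: 0.4
gripper_force: 0.0
```

```bash
python3 look.py scene s4 110 100 300 245
```

```text
(no output)
```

View pics/s4.png

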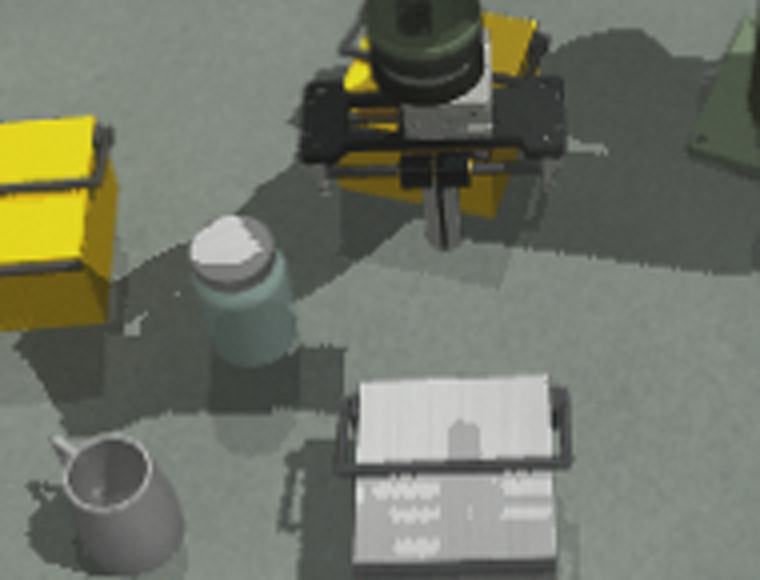

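The lid is flat and the clamp bar lies across its middle (crop row ~465). The arm is clear, and the jar and pitcher haven't moved. Bar height under the press was 103 mm against 103.5 mm when closed, so I'm handing in.

```bash
python3 -c "
from bench import r
print(r.job_done())"
```

```text
the job is handed in; nothing more can be done
None
```

The caddy is closed and handed in at about 10 s: the lid was shut first, then the clamp bar pressed down onto it, and the jar and pitcher had not moved in the last picture. The arm never went near the cups or ring, so I did not re-check them, and the hand-in returned no verdict.

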